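# Cock the spring hammer and load a tappet

## Robot

A 7-joint arm with a two-finger parallel gripper is mounted at the origin on the work surface. World frame = base frame: x ahead of the robot, y to its left, z up, the work surface at z = 0. Lengths are in m, angles in rad, forces in N, time in s.
With the tool pointing down it reaches from about 0.4 to 0.9 m from the base axis. Payload 5.5 kg.
Tool frame: the origin (TCP) lies midway between the tips of the shut fingers; the grasp point (between the pads) lies robot.grip_point_offset behind it (robot.grip_point_offset is the distance from the TCP to the grasp point, in m); z points along the fingers, x is the direction in which the jaws open and shut, and the axes are right-handed (so a half turn about z gives the same grasp; the last joint's range is limited). The gripper opens to 85 mm and grips with 20 to 120 N. Pads are 22 mm wide; open, the fingers measure 114 mm over their backs; the gripper's body (76 mm by 85 mm) begins 54 mm behind the grasp point. The pads swing forward as they close: fully open they stand 13 mm farther back than shut.
Start: joints at [1.553, 0.501, -0.427, 1.55, 0.221, 1.138, -0.21], TCP at [0.18, -0.625, 0.231] pointing down, gripper open.
Joint ranges: [-2.88, 2.88], [-0.31, 2.03], [-1.54, 1.56], [0.2, 2.42], [-1.41, 4.55], [0.19, 2.02], [-2.57, 2.57]. Speed limits (rad/s): [2.57, 2.57, 3.14, 3.14, 3.14, 3.14, 3.14].

## Interface

Orientations are given as a unit quaternion [w, x, y, z].
In Python, from workcell import robot gives the robot as it stands.
- The arm moves only by the tool step_arm, never from a script. Its argument "increments" is a list of rows, each an object with "travel": the shift along the tool's x, y, z in m, a list of three; "rotation": the turn, a rotation vector about the tool's x, y, z in degrees, a list of three; "hand": the opening, from 0 (shut) to 1 (fully open). A call has 1 to 12 rows; each row shifts and turns the commanded pose from where the row before left it, along the tool's axes as they then stand; what a row does not reach is not made up. A row lasts 1/8 s, in which the tool goes at most 62.5 mm and 10.7 degrees, less where a joint would pass 70% of its speed; a pose out of reach is approached as far as the arm can. A call is refused whole if a number of a shift passes 0.0625 or a number of a turn 10.7, either way. A call with a gripper value outside its range is refused whole. The fingers move at their own pace and stop on an object; "newtons" is the grip in N (left out, the last holds). Time passes only in rows, so rows that do not move let the fingers close. It gives the time, the measured TCP pose, the force and the opening at its end, in the units of the state.
- robot.sense(): the state, without advancing time (a new reading comes with each control period).
- robot.grab_frame(name): name is "scene" or "top"; returns the picture (420x560x3 uint8, red, green, blue); there is no depth.
- robot.camera_model(name): a dict with "mtx" (3x3 intrinsics, pixels), "T" (4x4, takes a point from camera to world coordinates). Camera axes: x right, y up, looking along -z (the intrinsics and any distortion apply to the point x, -y, -z); pixel columns grow to the right and rows downward; lengths in m; the calibration is good to about 2 mm. A picture is of the moment at which its call begins. camera_model takes no time and is no camera call.
- robot.hand_in(): hands the job in, once; it reports no verdict.
The state is a dict: "t": time; "joint_positions": joint angles; "qd": joint speeds; "tau": joint torques, N m; "tcp_pos": TCP position; "tool_rot": TCP orientation; "wrist_force": force on the tool from outside, world axes, zero at the start; "ft_torque": the same for the moment, N m; "opening": finger opening in m.
Only numpy, scipy, OpenCV 4.12 (cv2) and the standard library are available. Lean on these libraries where they do the work, as an engineer would, in place of code of your own. Each camera call takes 0.05 s, during which the arm holds its last target. There are 200 camera calls.

## Task

Draw the spring hammer's arm back by its round handle until the hair-trigger catch has dropped over its pin, without forcing it hard into the rubber buffer behind, and ease it forward so that it hangs on the catch and never snaps. Then stand the loose solid steel tappet fully home in the round nest that the hammer uncovered and leave the hammer cocked, without disturbing the steel ring, the flanged spring retainer or the glass jar.

Things in the scene. Friction and masses are not known exactly. Their poses are not given: they have to be found in the camera images.
- stand: Spring hammer on a grey base plate 110 x 270 x 12 mm fixed to the bench. Origin on the bench under the axle; x along the axle, z up. At rest the arm lies level along -y; it is drawn up and over towards +y. Cheeks 66 mm high carry the axle. The catch sits on a bracket at the arm's +x side (x = 15 to 40 mm), up to 145 mm from the axle; touching it or its flat trigger tail can fire the hammer.
- axle (a point): Centre of the hammer's axle, in the swing plane, 50 mm over the bench. Axes as the stand.
- handle (a point): Middle of the hammer's round steel handle: 12 mm diameter, along the stand's x from 14 to 73 mm on the -x side of the swing plane (this point at 45 mm). It is 125 mm from the axle's line and goes round it with the arm; it may turn between the fingers. At rest 50 mm over the bench, 32 mm free below it. The spring pulls it back with about 6 to 8 N all the way.
- hammer (a joint): Arm angle, rad: 0 at rest (level, to the stand's -y), 1.57 upright, more when drawn back. A pin on the arm's +x side, in line with the handle, lifts the sprung catch tooth (adding 1 to 3 N over some 20 mm) until the tooth drops in front of it. That place is set differently every time, not measured: between 1.80 and 2.04. Let go before it, the hammer fires.
- buffer (a joint): How far the buffer behind the arm is pressed in, m: 0 untouched. The arm meets it some 1 to 3 mm of handle travel after the tooth has dropped, so feeling it means that the pin is past the tooth; eased forward again, the pin hangs on the tooth and the pull at the handle vanishes. About 4 N per mm, on top of the spring. Never press it in more than 3 mm.
- nest (a point): Centre of the floor of the round nest in the stand, 16 mm over the bench, 95 mm from the axle towards the stand's -y. Inner diameter 34 mm, outer 46 mm, its rim 6 mm above its floor. At rest the hammer's head covers it.
- tappet_center (a point): Middle of the tappet: a solid steel cylinder 30 mm in diameter, 34 mm high, flat on both ends, upright on the bench; this point 17 mm above its foot. z is its axis. About 0.09 kg. In the nest 28 mm of it stands out.
- bush_center (a point): Bystander: a steel ring 42 mm in diameter, 22 mm high, with a 26 mm hole; its middle.
- retainer_center (a point): Bystander: a steel spring retainer, a 48 mm flange with a narrower boss, 20 mm high; its middle.
- jar_center (a point): Bystander: a glass jar 72 mm in diameter, 55 mm high; its middle.
There are look-alikes about, which are no part of the job. Leave any green look-alike of the part that bears tappet_center alone.

How it is judged:
By the outcome, as a careful person would: the job done as asked, in the order asked, and still so for the second after the job is handed in, with the robot touching nothing.
It also fails if it takes over 72 s, if anything falls off the work surface, if the arm or the gripper's body presses on something with over 40 N, if the wrist force passes 120 N, or if a joint passes its speed limit or range.

## Working session

There is one attempt and no reset: what is moved stays moved. The work goes in short steps, Python scripts to look and compute and a tool call to move; the robot and the scene stay as the last step left them, time stands still between calls to the robot, and variables do not carry over. Pictures are saved under pics/ and viewed, about 8 in all and at most 12, crops included, and the job is handed in when it is done.

Besides the shell and the picture viewer there is one more tool, called after "Emit:" as name([rows], argument=value, ...), one row to a line, values as JSON. step_arm: Moves the arm, as the interface text tells. Its arguments: {"type":"object","properties":{"increments":{"type":"array","items":{"type":"object","properties":{"travel":{"type":"array","items":{"type":"number"}},"rotation":{"type":"array","items":{"type":"number"}},"hand":{"type":"number"}}}},"newtons":{"type":"number"}},"required":["increments"]}

```bash
mkdir -p pics; ls; python3 - <<'E'
from workcell import robot
import cv2,numpy as np
for n in("scene","top"):
    f=robot.grab_frame(n); cv2.imwrite(f"pics/{n}0.png",f[:,:,::-1])
    m=robot.camera_model(n); print(n,np.round(m["mtx"],1).tolist(),np.round(m["T"],3).tolist(),[k for k in m])
s=robot.sense(); print({k:np.round(v,3).tolist() for k,v in s.items()}); print(robot.grip_point_offset)
E
```

```text
pics
scene [[530.7, 0.0, 274.0], [0.0, 530.7, 213.8], [0.0, 0.0, 1.0]] [[0.45, -0.525, 0.722, 1.483], [0.893, 0.25, -0.374, -0.507], [0.016, 0.813, 0.581, 0.888], [0.0, 0.0, 0.0, 1.0]] ['mtx', 'T']
top [[463.9, 0.0, 285.5], [0.0, 463.9, 210.7], [0.0, 0.0, 1.0]] [[-0.021, 0.982, -0.186, 0.336], [-0.999, -0.026, -0.027, -0.028], [-0.031, 0.185, 0.982, 1.179], [0.0, 0.0, 0.0, 1.0]] ['mtx', 'T']
{'t': 0.1, 'joint_positions': [1.553, 0.502, -0.427, 1.551, 0.221, 1.138, -0.21], 'qd': [0.001, -0.003, 0.001, -0.004, 0.001, -0.0, -0.001], 'tau': [-0.012, -57.08, -5.839, -28.174, 0.011, 0.006, -0.0], 'tcp_pos': [0.18, -0.624, 0.23], 'tool_rot': [-0.001, 0.799, -0.601, -0.001], 'wrist_force': [-0.352, 0.236, 0.191], 'ft_torque': [-0.011, -0.0, 0.007], 'opening': 0.085}
0.0187
```

View pics/scene0.png

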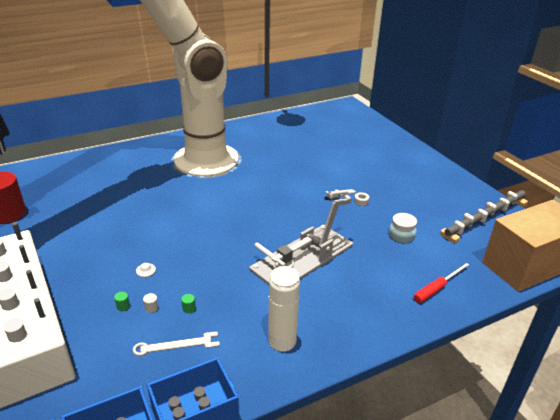

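View pics/top0.png

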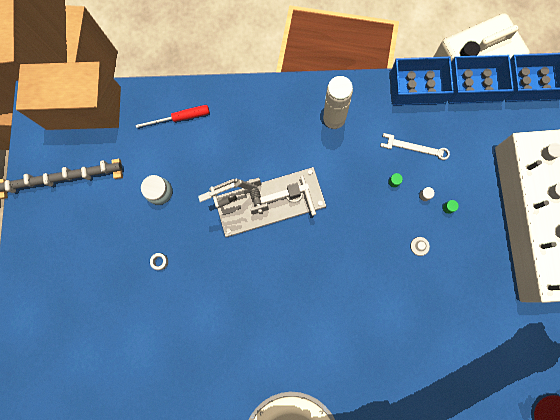

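```bash
cat > h.py <<'E'
from workcell import robot
import cv2,numpy as np
from scipy.spatial.transform import Rotation as R
def ray(n,u,v):
    m=robot.camera_model(n);T=np.array(m["T"]);K=np.array(m["mtx"])
    d=np.linalg.inv(K)@[u,v,1]; return T[:3,3],T[:3,:3]@(d*[1,-1,-1])
def onz(n,u,v,z):
    o,d=ray(n,u,v); return o+d*(z-o[2])/d[2]
def proj(n,p):
    m=robot.camera_model(n);T=np.array(m["T"]);K=np.array(m["mtx"])
    c=T[:3,:3].T@(np.array(p)-T[:3,3])*[1,-1,-1]; q=K@c; return q[:2]/q[2]
def tool():
    s=robot.sense(); w,x,y,z=s["tool_rot"]; return np.array(s["tcp_pos"]),R.from_quat([x,y,z,w]).as_matrix(),s
E
python3 - <<'E'
import cv2
a=cv2.imread("pics/top0.png");b=cv2.imread("pics/scene0.png")
c=cv2.resize(a[155:245,190:335],None,fx=5,fy=5,interpolation=2)
cv2.imwrite("pics/c1.png",c[:, :725])
E
```

```text
(no output)
```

View pics/c1.png

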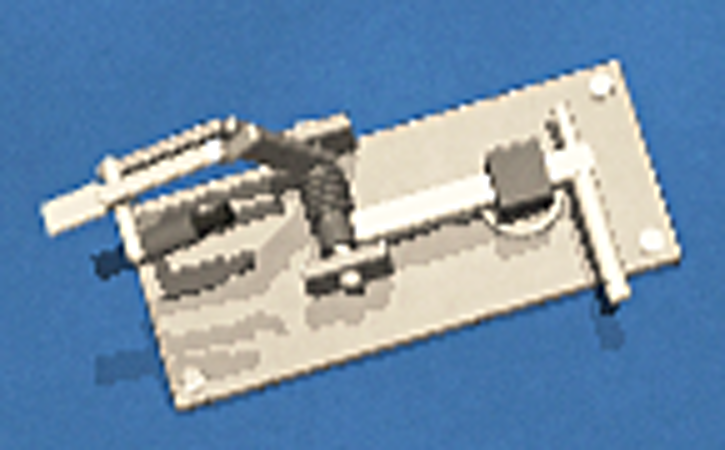

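```bash
cat > m.py <<'E'
from h import *
def c(u,v,z): return onz("top",190+u/5,155+v/5,z)[:2]
E=[c(617,62,12),c(680,258,12),c(180,405,12)]
print("corners",np.round(E,4).tolist(), np.linalg.norm(E[0]-E[1]),np.linalg.norm(E[2]-E[1]))
y=(E[2]-E[1]);y/=np.linalg.norm(y);x=np.array([y[1],-y[0]])
x2=(E[0]-E[1]);x2/=np.linalg.norm(x2)
print("y ang",np.degrees(np.arctan2(y[1],y[0])),np.degrees(np.arctan2(x2[1],x2[0])))
h1=c(620,297,50);h0=c(590,180,50);ax=c(350,276,50)
print("handle tip",h1,"h0",h0,np.degrees(np.arctan2(*(h0-h1)[::-1])),"axle end",ax)
a=cv2.imread("pics/top0.png")
hsv=cv2.cvtColor(a,cv2.COLOR_BGR2HSV)
for nm,(u0,v0,u1,v1),z in(("tap",(416,184,440,204),.034),("ret",(405,235,435,260),.01),("bush",(145,250,170,275),.022),("jar",(138,172,175,208),.055)):
    s=hsv[v0:v1,u0:u1]; m=(s[...,1]<110)&(s[...,2]>120)
    v,u=np.nonzero(m); print(nm,m.sum(),u.mean()+u0,v.mean()+v0,u.min()+u0,u.max()+u0,v.min()+v0,v.max()+v0,onz("top",u.mean()+u0,v.mean()+v0,z))
E
python3 m.py
```

```text
corners [[-2.7558, 0.3703], [-1.7842, 0.6379], [-1.1409, -1.7423]] 1.0077912855088529 2.465649231379695
y ang -74.87846164852569 -164.60250162055442
handle tip [-8.41508326  1.66658868] h0 [-10.99495392   1.10321991] -167.68164135905837 axle end [-9.02633359 -4.10552773]
tap 119 428.20168067226894 192.5546218487395 422 434 187 200 [ 0.58909673 -0.35503567  0.034     ]
ret 291 419.9003436426117 245.96907216494844 411 429 237 255 [ 0.45803324 -0.33070293  0.01      ]
bush 155 157.4774193548387 261.0516129032258 150 165 253 269 [0.43474867 0.32781389 0.022     ]
jar 603 154.4212271973466 188.17247097844114 141 169 175 203 [0.61480186 0.33101158 0.055     ]
```

```bash
sed -i 's#155+v/5,z)#155+v/5,z/1000)#' m.py; cat >> m.py <<'E'
print("2-view tap top", onz("scene",151,298,.034), proj("scene",onz("top",428.2,192.5,.034)))
# handle tip in scene predicted
print(proj("scene",[*h1,.05]),proj("scene",[*h0,.05]))
b=cv2.imread("pics/scene0.png"); cv2.imwrite("pics/c2.png",np.hstack([cv2.resize(b[180:290,240:380],None,fx=4,fy=4,interpolation=2),cv2.resize(b[250:360,100:160],None,fx=4,fy=4,interpolation=2)]))
E
python3 m.py
```

```text
corners [[0.6692, -0.0708], [0.5645, -0.0996], [0.4951, 0.1569]] 0.1086364762288733 0.2657886091744411
y ang 105.12153835147431 15.397498379445592
handle tip [ 0.53820802 -0.06704301] h0 [ 0.59784228 -0.05402062] 12.318358640941632 axle end [0.5523372  0.06638069]
tap 119 428.20168067226894 192.5546218487395 422 434 187 200 [ 0.58909673 -0.35503567  0.034     ]
ret 291 419.9003436426117 245.96907216494844 411 429 237 255 [ 0.45803324 -0.33070293  0.01      ]
bush 155 157.4774193548387 261.0516129032258 150 165 253 269 [0.43474867 0.32781389 0.022     ]
jar 603 154.4212271973466 188.17247097844114 141 169 175 203 [0.61480186 0.33101158 0.055     ]
2-view tap top [ 0.59405379 -0.35478808  0.034     ] [150.28761871 296.670619  ]
[256.1086016  243.76778315] [271.328009   256.14172046]
```

View pics/c2.png

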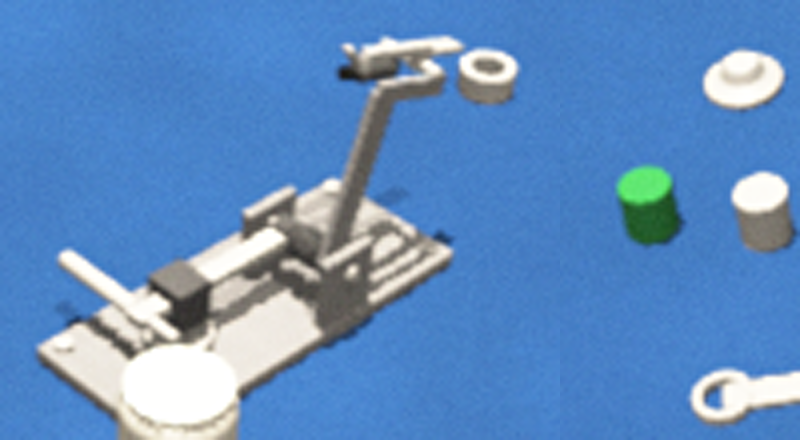

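```bash
cat >> h.py <<'E'
yaw=np.radians(15.15);xs=np.array([np.cos(yaw),np.sin(yaw)]);ys=np.array([-np.sin(yaw),np.cos(yaw)])
O=np.array([.538,-.067])+.073*xs+.125*ys
def st(x,y,z): return np.array([*(O+x*xs+y*ys),z])
def go(target):
    p,Rm,s=tool(); print("tool d mm",np.round(Rm.T@(np.array(target)-p)*1e3,1),"xang",np.degrees(np.arctan2(Rm[1,0],Rm[0,0])),"zax",np.round(Rm[:,2],3),"t",s["t"],"F",np.round(s["wrist_force"],2))
E
python3 -c "
from h import *
print(O,st(0,-.095,.016));go(st(-.05,-.125,.17))"
```

```text
[0.57579451 0.07273394] [ 0.60062247 -0.01896433  0.016     ]
tool d mm [-435.4 -521.4   61.2] xang -73.90812008601065 zax [-0.     0.002 -1.   ] t 0.1 F [-0.35  0.24  0.19]
```

Emit:
step_arm([
  {"travel": [-0.034, -0.04, 0.004], "rotation": [0, 0, 0.95], "hand": 1},
  {"travel": [-0.034, -0.04, 0.004]},
  {"travel": [-0.034, -0.04, 0.004]},
  {"travel": [-0.034, -0.04, 0.004]},
  {"travel": [-0.034, -0.04, 0.004]},
  {"travel": [-0.034, -0.04, 0.004]},
  {"travel": [-0.034, -0.04, 0.004]},
  {"travel": [-0.034, -0.04, 0.004]},
  {"travel": [-0.034, -0.04, 0.004]},
  {"travel": [-0.034, -0.04, 0.004]},
  {"travel": [-0.034, -0.04, 0.004]},
  {"travel": [-0.034, -0.04, 0.004]},
])

```text
schema error: expected keys travel, rotation, hand
```

```bash
python3 -c "
from h import *
go(st(-.05,-.125,.11))"
```

```text
tool d mm [-435.3 -521.4  121.2] xang -73.90812008601065 zax [-0.     0.002 -1.   ] t 0.1 F [-0.35  0.24  0.19]
```

All keys are needed in each row.

Emit:
step_arm([
  {"travel": [-0.034, -0.04, 0.004], "rotation": [0, 0, 0.95], "hand": 1},
  {"travel": [-0.034, -0.04, 0.004], "rotation": [0, 0, 0], "hand": 1},
  {"travel": [-0.034, -0.04, 0.004], "rotation": [0, 0, 0], "hand": 1},
  {"travel": [-0.034, -0.04, 0.004], "rotation": [0, 0, 0], "hand": 1},
  {"travel": [-0.034, -0.04, 0.004], "rotation": [0, 0, 0], "hand": 1},
  {"travel": [-0.034, -0.04, 0.004], "rotation": [0, 0, 0], "hand": 1},
  {"travel": [-0.034, -0.04, 0.004], "rotation": [0, 0, 0], "hand": 1},
  {"travel": [-0.034, -0.04, 0.004], "rotation": [0, 0, 0], "hand": 1},
  {"travel": [-0.034, -0.04, 0.004], "rotation": [0, 0, 0], "hand": 1},
  {"travel": [-0.034, -0.04, 0.004], "rotation": [0, 0, 0], "hand": 1},
  {"travel": [-0.034, -0.04, 0.004], "rotation": [0, 0, 0], "hand": 1},
  {"travel": [-0.034, -0.04, 0.004], "rotation": [0, 0, 0], "hand": 1},
])

```text
t: 1.6
tcp_pos: [0.5367, -0.1036, 0.1829]
tool_rot: [0.0, 0.794, -0.608, -0.0]
wrist_force: [-0.3, -0.5, 0.5]
opening: 0.0853
```

```bash
python3 -c "
from h import *
go(st(-.05,-.125,.11))"
```

```text
tool d mm [-35.  -33.8  72.9] xang -74.88391345694245 zax [-0. -0. -1.] t 1.6 F [-0.31 -0.45  0.48]
```

Emit:
step_arm([
  {"travel": [-0.0175, -0.017, 0.0365], "rotation": [0, 0, 0], "hand": 1},
  {"travel": [-0.0175, -0.0168, 0.0364], "rotation": [0, 0, 0], "hand": 1},
  {"travel": [0, 0, 0.04], "rotation": [0, 0, 0], "hand": 1},
  {"travel": [0, 0, 0.039], "rotation": [0, 0, 0], "hand": 1},
  {"travel": [0, 0, 0], "rotation": [0, 0, 0], "hand": 0.4},
  {"travel": [0, 0, 0], "rotation": [0, 0, 0], "hand": 0.3},
  {"travel": [0, 0, 0], "rotation": [0, 0, 0], "hand": 0.3},
], newtons=20)

```text
t: 2.48
tcp_pos: [0.5612, -0.0624, 0.0333]
tool_rot: [-0.001, 0.794, -0.608, 0.001]
wrist_force: [0.0, -0.2, -0.6]
opening: 0.0323
```

```bash
python3 -c "
from h import *
go(st(-.05,-.125,.031))
f=robot.grab_frame('top');g=robot.grab_frame('scene')
cv2.imwrite('pics/d.png',np.vstack([cv2.resize(f[160:240,230:350,::-1],None,fx=4,fy=4,interpolation=2),cv2.resize(g[200:270,220:340,::-1],None,fx=4,fy=4,interpolation=2)]))"
```

```text
tool d mm [-1.6  0.6  2.3] xang -74.8755229050223 zax [ 0.003 -0.    -1.   ] t 2.475 F [ 0.03 -0.21 -0.56]
```

View pics/d.png

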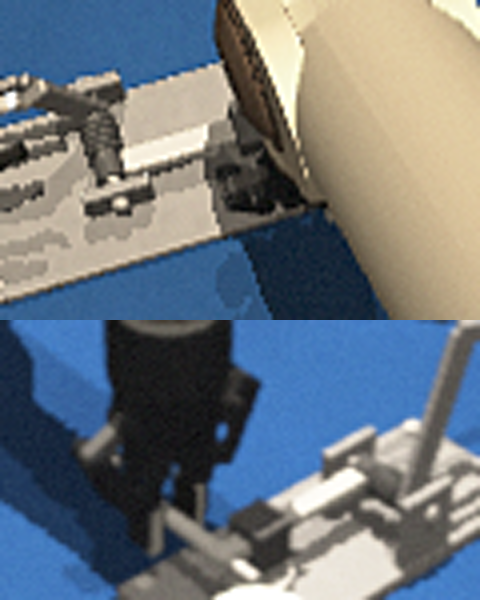

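Fingers straddle the handle (around pixel 180,520 in the lower half). Close on it.

Emit:
step_arm([
  {"travel": [-0.0016, 0, 0.002], "rotation": [0, 0, 0], "hand": 0.15},
  {"travel": [0, 0, 0], "rotation": [0, 0, 0], "hand": 0},
  {"travel": [0, 0, 0], "rotation": [0, 0, 0], "hand": 0},
  {"travel": [0, 0, 0], "rotation": [0, 0, 0], "hand": 0},
], newtons=50)

```text
t: 3.08
tcp_pos: [0.5604, -0.062, 0.0305]
tool_rot: [0.0, 0.794, -0.608, 0.001]
wrist_force: [0.1, -2.4, 5.1]
opening: 0.0102
```

```bash
python3 -c "
from h import *
go(st(-.05,-.125,.031))"
```

```text
tool d mm [-1.  -0.1 -0.5] xang -74.89262197026905 zax [ 0.002 -0.002 -1.   ] t 3.075 F [ 0.12 -2.45  5.1 ]
```

```bash
python3 -c "
import numpy as np,json
a=np.linspace(0,1.74,19)
for i in range(18): print(round(.125*(np.cos(a[i+1])-np.cos(a[i])),4),round(-.125*(np.sin(a[i+1])-np.sin(a[i])),4))"
```

```text
-0.0006 -0.0121
-0.0017 -0.012
-0.0029 -0.0117
-0.004 -0.0114
-0.0051 -0.011
-0.0061 -0.0104
-0.0071 -0.0098
-0.008 -0.009
-0.0088 -0.0082
-0.0096 -0.0073
-0.0103 -0.0064
-0.0108 -0.0054
-0.0113 -0.0043
-0.0117 -0.0032
-0.0119 -0.002
-0.012 -0.0009
-0.0121 0.0003
-0.012 0.0015
```

Emit:
step_arm([
  {"travel": [-0.0006, 0, -0.0121], "rotation": [0, 0, 0], "hand": 0},
  {"travel": [-0.0017, 0, -0.012], "rotation": [0, 0, 0], "hand": 0},
  {"travel": [-0.0029, 0, -0.0117], "rotation": [0, 0, 0], "hand": 0},
  {"travel": [-0.004, 0, -0.0114], "rotation": [0, 0, 0], "hand": 0},
  {"travel": [-0.0051, 0, -0.011], "rotation": [0, 0, 0], "hand": 0},
  {"travel": [-0.0061, 0, -0.0104], "rotation": [0, 0, 0], "hand": 0},
])

```text
t: 3.82
tcp_pos: [0.5554, -0.0444, 0.0985]
tool_rot: [0.001, 0.793, -0.609, 0.002]
wrist_force: [5.2, -7.4, -5.9]
opening: 0.0101
```

```bash
cat >> h.py <<'E'
def ang():
    p,Rm,s=tool(); q=p+[0,0,.0193]; d=q[:2]-O; y=d@ys; z=q[2]-.05; th=np.arctan2(z,-y); F=np.array(s["wrist_force"]); f=np.array([F[0]*xs[0]+F[1]*xs[1],F[:2]@ys,F[2]])
    print("th %.3f r %.1f x %.1f"%(th,np.hypot(y,z)*1e3,(d@xs)*1e3),"F tang %.2f rad %.2f x %.2f"%(f[1]*np.sin(th)+f[2]*np.cos(th),-f[1]*np.cos(th)+f[2]*np.sin(th),f[0]),"op",s["opening"],"t",s["t"])
E
python3 -c "
from h import *
ang()"
```

```text
th 0.562 r 127.3 x -50.3 F tang -9.57 rad 4.03 x 3.05 op 0.01007207250043945 t 3.825
```

Emit:
step_arm([
  {"travel": [-0.0071, 0, -0.0098], "rotation": [0, 0, 0], "hand": 0},
  {"travel": [-0.008, 0, -0.009], "rotation": [0, 0, 0], "hand": 0},
  {"travel": [-0.0088, 0, -0.0082], "rotation": [0, 0, 0], "hand": 0},
  {"travel": [-0.0096, 0, -0.0073], "rotation": [0, 0, 0], "hand": 0},
  {"travel": [-0.0103, 0, -0.0064], "rotation": [0, 0, 0], "hand": 0},
  {"travel": [-0.0108, 0, -0.0054], "rotation": [0, 0, 0], "hand": 0},
])

```text
t: 4.58
tcp_pos: [0.5425, 0.0022, 0.1467]
tool_rot: [0.003, 0.792, -0.61, 0.006]
wrist_force: [-0.1, -21.1, 18.3]
opening: 0.01
```

```bash
python3 -c "
from h import *
ang()"
```

```text
th 1.098 r 130.3 x -50.6 F tang -9.79 rad 25.59 x -5.66 op 0.009991066519202615 t 4.575
```

Emit:
step_arm([
  {"travel": [0, 0, 0], "rotation": [0, 0, 0], "hand": 0},
  {"travel": [0, 0, 0], "rotation": [0, 0, 0], "hand": 0},
])

```text
t: 4.82
tcp_pos: [0.5424, 0.0024, 0.1469]
tool_rot: [0.003, 0.792, -0.61, 0.005]
wrist_force: [-0.9, -19.8, 15.5]
opening: 0.0101
```

```bash
python3 -c "
from h import *
ang();p,Rm,s=tool();print(p,Rm.round(3),s['ft_torque'],s['wrist_force'])"
```

```text
th 1.100 r 130.4 x -50.6 F tang -9.76 rad 22.35 x -6.02 op 0.010085973790842188 t 4.825
[0.54239104 0.00244597 0.14693276] [[ 0.255 -0.967  0.005]
 [-0.967 -0.255 -0.012]
 [ 0.013 -0.002 -1.   ]] [-4.23550535  0.08280993  0.11559758] [ -0.8877896  -19.75474513  15.49748785]
```

Emit:
step_arm([
  {"travel": [0.002, 0, -0.003], "rotation": [0, 0, 0], "hand": 0},
  {"travel": [0, 0, -0.0026], "rotation": [0, 0, 0], "hand": 0},
  {"travel": [0, 0, 0], "rotation": [0, 0, 0], "hand": 0},
])

```text
t: 5.2
tcp_pos: [0.541, 0.0067, 0.1498]
tool_rot: [0.001, 0.794, -0.609, 0.002]
wrist_force: [3.4, -6.4, -2.3]
opening: 0.01
```

```bash
python3 -c "
from h import *
ang();p,Rm,s=tool();print(p,Rm.round(3)[:,2],s['ft_torque'],s['wrist_force'])"
```

```text
th 1.140 r 131.1 x -50.8 F tang -7.39 rad 0.86 x 1.62 op 0.010010456280230067 t 5.2
[0.54103986 0.00666057 0.1498216 ] [ 0.002 -0.003 -1.   ] [-1.36968012 -0.75902924  0.13656424] [ 3.41069727 -6.40581575 -2.29657757]
```

Emit:
step_arm([
  {"travel": [-0.0089, 0, -0.0034], "rotation": [0, 0, 0], "hand": 0},
  {"travel": [-0.012, 0, -0.0037], "rotation": [0, 0, 0], "hand": 0},
  {"travel": [-0.0122, 0, -0.0025], "rotation": [0, 0, 0], "hand": 0},
  {"travel": [-0.0125, 0, -0.0012], "rotation": [0, 0, 0], "hand": 0},
  {"travel": [-0.0124, 0, 0], "rotation": [0, 0, 0], "hand": 0},
  {"travel": [0, 0, 0], "rotation": [0, 0, 0], "hand": 0},
])

```text
t: 5.95
tcp_pos: [0.5257, 0.0619, 0.1618]
tool_rot: [0.002, 0.794, -0.608, 0.003]
wrist_force: [-0.6, -11.2, 10.1]
opening: 0.0099
```

```bash
cat >> h.py <<'E'
P0=np.array([.5604,-.062,.0305])
def a2():
    p,Rm,s=tool(); d=p-P0; dy=d[:2]@ys; dz=d[2]; F=np.array(s["wrist_force"]); fy=F[:2]@ys; th=np.arccos(1-dy/.125)
    print("dy %.1f dz %.1f th %.3f slip %.1f"%(dy*1e3,dz*1e3,th,(dz-.125*np.sin(th))*1e3),"Fx %.2f Fy %.2f Fz %.2f tang %.2f rad %.2f"%(F[:2]@xs,fy,F[2],fy*np.sin(th)+F[2]*np.cos(th),-fy*np.cos(th)+F[2]*np.sin(th)),"tilt",Rm[:2,2].round(3),s["opening"],s["t"])
E
python3 -c "
from h import *
a2()"
```

```text
dy 128.7 dz 131.3 th 1.600 slip 6.3 Fx -3.56 Fy -10.67 Fz 10.12 tang -10.97 rad 9.80 tilt [ 0.002 -0.007] 0.009897207835431451 5.95
```

Emit:
step_arm([
  {"travel": [-0.006, 0, -0.002], "rotation": [0, 0, 0], "hand": 0},
  {"travel": [-0.006, 0, 0.001], "rotation": [0, 0, 0], "hand": 0},
  {"travel": [-0.004, 0, 0.0007], "rotation": [0, 0, 0], "hand": 0},
  {"travel": [0, 0, 0], "rotation": [0, 0, 0], "hand": 0},
])

```text
t: 6.45
tcp_pos: [0.5216, 0.0769, 0.1612]
tool_rot: [0.002, 0.793, -0.609, 0.002]
wrist_force: [1.2, -9.2, 3.0]
opening: 0.01
```

```bash
python3 -c "
from h import *
a2()"
```

```text
dy 144.2 dz 130.7 th 1.725 slip 7.2 Fx -1.25 Fy -9.15 Fz 3.02 tang -9.51 rad 1.58 tilt [ 0.001 -0.006] 0.009995506443194706 6.45
```

Emit:
step_arm([
  {"travel": [-0.002, 0, 0.0003], "rotation": [0, 0, 0], "hand": 0},
  {"travel": [-0.002, 0, 0.0004], "rotation": [0, 0, 0], "hand": 0},
  {"travel": [0, 0, 0], "rotation": [0, 0, 0], "hand": 0},
])

```text
t: 6.82
tcp_pos: [0.5204, 0.0811, 0.1608]
tool_rot: [0.002, 0.793, -0.609, 0.002]
wrist_force: [0.1, -9.1, 5.5]
opening: 0.0095
```

```bash
python3 -c "
from h import *
a2()"
```

```text
dy 148.6 dz 130.3 th 1.761 slip 7.6 Fx -2.25 Fy -8.84 Fz 5.46 tang -9.71 rad 3.69 tilt [ 0.001 -0.005] 0.009511613804332198 6.825
```

Emit:
step_arm([
  {"travel": [-0.0015, 0, 0.0003], "rotation": [0, 0, 0], "hand": 0},
  {"travel": [-0.0015, 0, 0.0003], "rotation": [0, 0, 0], "hand": 0},
  {"travel": [0, 0, 0], "rotation": [0, 0, 0], "hand": 0},
])

```text
t: 7.2
tcp_pos: [0.5198, 0.0831, 0.1604]
tool_rot: [0.002, 0.793, -0.609, 0.002]
wrist_force: [-0.2, -11.2, 7.2]
opening: 0.0098
```

```bash
python3 -c "
from h import *
a2()"
```

```text
dy 150.7 dz 129.9 th 1.778 slip 7.5 Fx -3.11 Fy -10.75 Fz 7.17 tang -12.00 rad 4.81 tilt [ 0.001 -0.007] 0.009849236806857422 7.2
```

Emit:
step_arm([
  {"travel": [-0.0015, 0, 0.0001], "rotation": [0, 0, 0], "hand": 0},
  {"travel": [-0.001, 0, 0.0001], "rotation": [0, 0, 0], "hand": 0},
  {"travel": [0, 0, 0], "rotation": [0, 0, 0], "hand": 0},
])

```text
t: 7.58
tcp_pos: [0.5193, 0.085, 0.1599]
tool_rot: [0.003, 0.793, -0.609, 0.003]
wrist_force: [0.6, -11.1, 5.2]
opening: 0.01
```

```bash
python3 -c "
from h import *
a2()"
```

```text
dy 152.6 dz 129.4 th 1.794 slip 7.5 Fx -2.34 Fy -10.88 Fz 5.15 tang -11.75 rad 2.62 tilt [ 0.001 -0.007] 0.010049562225918886 7.575
```

Emit:
step_arm([
  {"travel": [-0.0015, 0, 0.0003], "rotation": [0, 0, 0], "hand": 0},
  {"travel": [-0.001, 0, 0.0002], "rotation": [0, 0, 0], "hand": 0},
  {"travel": [0, 0, 0], "rotation": [0, 0, 0], "hand": 0},
])

```text
t: 7.95
tcp_pos: [0.5186, 0.0875, 0.1594]
tool_rot: [0.003, 0.793, -0.609, 0.003]
wrist_force: [1.1, -10.9, 4.1]
opening: 0.0104
```

```bash
python3 -c "
from h import *
a2()"
```

```text
dy 155.2 dz 128.9 th 1.815 slip 7.6 Fx -1.82 Fy -10.79 Fz 4.15 tang -11.47 rad 1.42 tilt [ 0.001 -0.007] 0.010351791818158181 7.95
```

Emit:
step_arm([
  {"travel": [-0.0015, 0, 0.0004], "rotation": [0, 0, 0], "hand": 0},
  {"travel": [-0.001, 0, 0.0002], "rotation": [0, 0, 0], "hand": 0},
  {"travel": [0, 0, 0], "rotation": [0, 0, 0], "hand": 0},
])

```text
t: 8.32
tcp_pos: [0.5176, 0.0909, 0.1588]
tool_rot: [0.002, 0.793, -0.609, 0.002]
wrist_force: [-0.5, -8.5, 4.6]
opening: 0.0098
```

```bash
python3 -c "
from h import *
a2()"
```

```text
dy 158.8 dz 128.3 th 1.844 slip 8.0 Fx -2.69 Fy -8.03 Fz 4.59 tang -8.97 rad 2.25 tilt [ 0.001 -0.006] 0.009834318001757006 8.325
```

Emit:
step_arm([
  {"travel": [-0.0015, 0, 0.0004], "rotation": [0, 0, 0], "hand": 0},
  {"travel": [-0.001, 0, 0.0003], "rotation": [0, 0, 0], "hand": 0},
  {"travel": [0, 0, 0], "rotation": [0, 0, 0], "hand": 0},
])

```text
t: 8.7
tcp_pos: [0.517, 0.0931, 0.1581]
tool_rot: [0.002, 0.793, -0.609, 0.002]
wrist_force: [0.2, -9.5, 5.4]
opening: 0.0101
```

```bash
python3 -c "
from h import *
a2()"
```

```text
dy 161.0 dz 127.6 th 1.863 slip 7.9 Fx -2.27 Fy -9.20 Fz 5.41 tang -10.37 rad 2.53 tilt [ 0.001 -0.006] 0.01007941351490771 8.7
```

Emit:
step_arm([
  {"travel": [-0.0015, 0, 0.0005], "rotation": [0, 0, 0], "hand": 0},
  {"travel": [0, 0, 0], "rotation": [0, 0, 0], "hand": 0},
])

```text
t: 8.95
tcp_pos: [0.5166, 0.0945, 0.1577]
tool_rot: [0.002, 0.793, -0.609, 0.002]
wrist_force: [-0.9, -9.4, 7.0]
opening: 0.01
```

```bash
python3 -c "
from h import *
a2()"
```

```text
dy 162.5 dz 127.2 th 1.875 slip 7.9 Fx -3.36 Fy -8.82 Fz 6.96 tang -10.50 rad 3.99 tilt [ 0.001 -0.006] 0.009976075718415965 8.95
```

Emit:
step_arm([
  {"travel": [-0.0015, 0, 0.0003], "rotation": [0, 0, 0], "hand": 0},
  {"travel": [0, 0, 0], "rotation": [0, 0, 0], "hand": 0},
])

```text
t: 9.2
tcp_pos: [0.5163, 0.0957, 0.1573]
tool_rot: [0.002, 0.793, -0.609, 0.002]
wrist_force: [0.8, -9.9, 5.5]
opening: 0.0101
```

```bash
python3 -c "
from h import *
a2()"
```

```text
dy 163.8 dz 126.8 th 1.886 slip 7.9 Fx -1.82 Fy -9.73 Fz 5.54 tang -10.97 rad 2.25 tilt [ 0.001 -0.007] 0.010068075440786705 9.2
```

Emit:
step_arm([
  {"travel": [-0.0015, 0, 0.0004], "rotation": [0, 0, 0], "hand": 0},
  {"travel": [0, 0, 0], "rotation": [0, 0, 0], "hand": 0},
])

```text
t: 9.45
tcp_pos: [0.5156, 0.0981, 0.1569]
tool_rot: [0.002, 0.793, -0.609, 0.002]
wrist_force: [-1.0, -8.4, 5.6]
opening: 0.0098
```

```bash
python3 -c "
from h import *
a2()"
```

```text
dy 166.2 dz 126.4 th 1.907 slip 8.3 Fx -3.13 Fy -7.82 Fz 5.62 tang -9.24 rad 2.73 tilt [ 0.    -0.006] 0.009771942470688808 9.45
```

Emit:
step_arm([
  {"travel": [-0.0015, 0, 0.0005], "rotation": [0, 0, 0], "hand": 0},
  {"travel": [0, 0, 0], "rotation": [0, 0, 0], "hand": 0},
])

```text
t: 9.7
tcp_pos: [0.5155, 0.0988, 0.1566]
tool_rot: [0.002, 0.793, -0.609, 0.002]
wrist_force: [-1.0, -9.4, 7.7]
opening: 0.0102
```

```bash
python3 -c "
from h import *
a2()"
```

```text
dy 166.9 dz 126.1 th 1.913 slip 8.3 Fx -3.42 Fy -8.83 Fz 7.73 tang -10.91 rad 4.32 tilt [ 0.    -0.007] 0.010215909437254166 9.7
```

Emit:
step_arm([
  {"travel": [-0.0015, 0, 0.0005], "rotation": [0, 0, 0], "hand": 0},
  {"travel": [0, 0, 0], "rotation": [0, 0, 0], "hand": 0},
])

```text
t: 9.95
tcp_pos: [0.5153, 0.0994, 0.1564]
tool_rot: [0.003, 0.793, -0.609, 0.003]
wrist_force: [-0.9, -11.6, 9.9]
opening: 0.0098
```

```bash
python3 -c "
from h import *
a2()"
```

```text
dy 167.6 dz 125.9 th 1.918 slip 8.3 Fx -3.84 Fy -10.94 Fz 9.93 tang -13.66 rad 5.61 tilt [ 0.001 -0.008] 0.009789468488490835 9.95
```

Emit:
step_arm([
  {"travel": [-0.001, 0, 0.0002], "rotation": [0, 0, 0], "hand": 0},
  {"travel": [0, 0, 0], "rotation": [0, 0, 0], "hand": 0},
])

```text
t: 10.2
tcp_pos: [0.5152, 0.0998, 0.1562]
tool_rot: [0.003, 0.793, -0.609, 0.003]
wrist_force: [-0.9, -13.3, 11.2]
opening: 0.0099
```

```bash
python3 -c "
from h import *
a2()"
```

```text
dy 168.0 dz 125.7 th 1.922 slip 8.4 Fx -4.33 Fy -12.57 Fz 11.18 tang -15.65 rad 6.17 tilt [ 0.001 -0.008] 0.009902768672675215 10.2
```

Emit:
step_arm([
  {"travel": [0.0015, 0, -0.0005], "rotation": [0, 0, 0], "hand": 0},
  {"travel": [0.0015, 0, -0.0005], "rotation": [0, 0, 0], "hand": 0},
  {"travel": [0.001, 0, -0.0003], "rotation": [0, 0, 0], "hand": 0},
  {"travel": [0, 0, 0], "rotation": [0, 0, 0], "hand": 0},
])

```text
t: 10.7
tcp_pos: [0.5157, 0.0979, 0.157]
tool_rot: [0.002, 0.793, -0.609, 0.002]
wrist_force: [-0.2, -8.6, 4.6]
opening: 0.0098
```

```bash
python3 -c "
from h import *
a2()"
```

```text
dy 166.0 dz 126.5 th 1.905 slip 8.4 Fx -2.43 Fy -8.25 Fz 4.63 tang -9.31 rad 1.67 tilt [ 0.    -0.005] 0.009814509720741283 10.7
```

Emit:
step_arm([
  {"travel": [0.0015, 0, -0.0005], "rotation": [0, 0, 0], "hand": 0},
  {"travel": [0, 0, 0], "rotation": [0, 0, 0], "hand": 0},
])

```text
t: 10.95
tcp_pos: [0.516, 0.0967, 0.1574]
tool_rot: [0.002, 0.793, -0.609, 0.002]
wrist_force: [-0.9, -8.2, 5.0]
opening: 0.0098
```

```bash
python3 -c "
from h import *
a2()"
```

```text
dy 164.8 dz 126.9 th 1.895 slip 8.4 Fx -3.05 Fy -7.63 Fz 5.02 tang -8.83 rad 2.32 tilt [ 0.    -0.005] 0.009807055082375777 10.95
```

Emit:
step_arm([
  {"travel": [0.0015, 0, -0.0005], "rotation": [0, 0, 0], "hand": 0},
  {"travel": [0, 0, 0], "rotation": [0, 0, 0], "hand": 0},
])

```text
t: 11.2
tcp_pos: [0.516, 0.0966, 0.1574]
tool_rot: [0.001, 0.794, -0.608, 0.001]
wrist_force: [0.5, -6.0, 0.9]
opening: 0.0099
```

```bash
python3 -c "
from h import *
a2()"
```

```text
dy 164.7 dz 126.9 th 1.894 slip 8.4 Fx -1.11 Fy -5.96 Fz 0.88 tang -5.93 rad -1.06 tilt [-0.    -0.003] 0.009879075768674172 11.2
```

Emit:
step_arm([
  {"travel": [0.0015, 0, -0.0005], "rotation": [0, 0, 0], "hand": 0},
  {"travel": [0, 0, 0], "rotation": [0, 0, 0], "hand": 0},
])

```text
t: 11.45
tcp_pos: [0.5161, 0.0965, 0.1576]
tool_rot: [0.001, 0.794, -0.608, 0.0]
wrist_force: [0.9, -5.1, -4.0]
opening: 0.0098
```

```bash
python3 -c "
from h import *
a2()"
```

```text
dy 164.6 dz 127.1 th 1.893 slip 8.5 Fx -0.47 Fy -5.15 Fz -3.95 tang -3.63 rad -5.38 tilt [-0.001 -0.001] 0.009833976459727237 11.45
```

Emit:
step_arm([
  {"travel": [0.001, 0, 0.001], "rotation": [0, 0, 0], "hand": 0},
  {"travel": [0, 0, 0], "rotation": [0, 0, 0], "hand": 0},
])

```text
t: 11.7
tcp_pos: [0.5161, 0.0966, 0.1574]
tool_rot: [0.001, 0.794, -0.608, -0.0]
wrist_force: [-3.3, -5.6, 6.2]
opening: 0.01
```

```bash
python3 -c "
from h import *
a2()"
```

```text
dy 164.6 dz 126.9 th 1.893 slip 8.4 Fx -4.66 Fy -4.54 Fz 6.23 tang -6.28 rad 4.47 tilt [-0.001 -0.001] 0.010023123724670222 11.7
```

Emit:
step_arm([
  {"travel": [0.0012, 0, -0.0005], "rotation": [0, 0, 0], "hand": 0},
  {"travel": [0, 0, 0], "rotation": [0, 0, 0], "hand": 0},
])

```text
t: 11.95
tcp_pos: [0.5162, 0.0964, 0.1575]
tool_rot: [0.0, 0.794, -0.607, -0.001]
wrist_force: [-4.8, -2.5, 4.5]
opening: 0.0098
```

```bash
python3 -c "
from h import *
a2()"
```

```text
dy 164.4 dz 127.0 th 1.892 slip 8.4 Fx -5.27 Fy -1.21 Fz 4.48 tang -2.56 rad 3.87 tilt [-0.001  0.001] 0.009827893928185828 11.95
```

Emit:
step_arm([
  {"travel": [0.0006, 0.0006, -0.0006], "rotation": [0, 0, 0], "hand": 0},
  {"travel": [0, 0, 0], "rotation": [0, 0, 0], "hand": 0},
], newtons=20)

```text
t: 12.2
tcp_pos: [0.5162, 0.0961, 0.1576]
tool_rot: [-0.001, 0.794, -0.607, -0.001]
wrist_force: [-2.3, 2.7, -4.5]
opening: 0.0098
```

```bash
python3 -c "
from h import *
a2()"
```

```text
dy 164.2 dz 127.1 th 1.889 slip 8.4 Fx -1.54 Fy 3.17 Fz -4.55 tang 4.44 rad -3.32 tilt [-0.     0.002] 0.009834279285071038 12.2
```

Emit:
step_arm([
  {"travel": [-0.0004, 0, 0.0005], "rotation": [0, 0, 0], "hand": 0},
  {"travel": [0, 0, 0], "rotation": [0, 0, 0], "hand": 0.2},
  {"travel": [0, 0, 0], "rotation": [0, 0, 0], "hand": 0.35},
  {"travel": [0, 0, 0], "rotation": [0, 0, 0], "hand": 0.5},
  {"travel": [0, 0, 0], "rotation": [0, 0, 0], "hand": 0.5},
])

```text
t: 12.82
tcp_pos: [0.5168, 0.095, 0.1577]
tool_rot: [-0.0, 0.794, -0.608, 0.0]
wrist_force: [-0.3, -0.1, 0.3]
opening: 0.0427
```

```bash
python3 -c "
from h import *
a2()
g=robot.grab_frame('scene')
cv2.imwrite('pics/e.png',cv2.resize(g[130:300,220:400,::-1],None,fx=3,fy=3,interpolation=2))"
```

```text
dy 162.9 dz 127.2 th 1.879 slip 8.1 Fx -0.32 Fy 0.01 Fz 0.32 tang -0.09 rad 0.31 tilt [ 0.001 -0.   ] 0.04269453981578556 12.825
```

View pics/e.png

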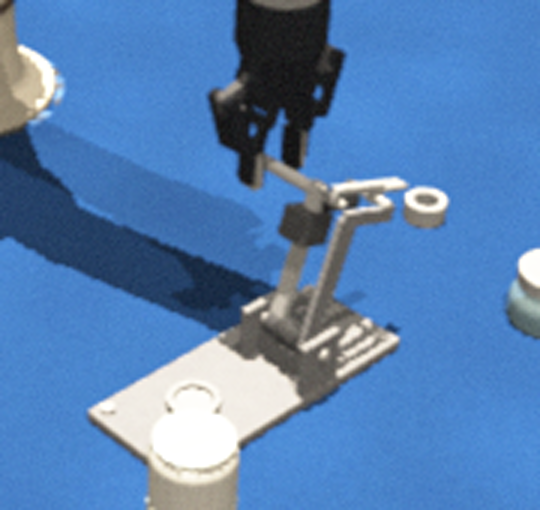

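Emit:
step_arm([
  {"travel": [0, 0, -0.03], "rotation": [0, 0, 0], "hand": 0.5},
  {"travel": [0, 0, -0.04], "rotation": [0, 0, 0], "hand": 0.5},
  {"travel": [0.02, 0.0, -0.02], "rotation": [0, 0, 0], "hand": 0.7},
  {"travel": [0.05, 0, 0], "rotation": [0, 0, 0], "hand": 0.7},
  {"travel": [0.055, 0, 0], "rotation": [0, 0, 0], "hand": 0.7},
  {"travel": [0.055, 0, 0], "rotation": [0, 0, 0], "hand": 0.7},
  {"travel": [0.055, 0, 0], "rotation": [0, 0, 0], "hand": 0.7},
  {"travel": [0.055, 0, 0], "rotation": [0, 0, 0], "hand": 0.7},
])

```text
t: 13.88
tcp_pos: [0.5926, -0.1867, 0.2476]
tool_rot: [-0.0, 0.794, -0.608, 0.0]
wrist_force: [1.7, 1.2, -0.2]
opening: 0.0599
```

```bash
cat > t.py <<'E'
from h import *
for n,f,(u0,v0,u1,v1) in(("top","pics/top0.png",(412,180,444,208)),("scene","pics/scene0.png",(138,288,166,320))):
    a=cv2.imread(f)[v0:v1,u0:u1].astype(int); m=(a[...,0]-a[...,2]<25).astype(np.uint8)
    k,l,st_,c=cv2.connectedComponentsWithStats(m); i=1+st_[1:,4].argmax(); print(n,st_[i],c[i]+[u0,v0],"mid",onz(n,*(c[i]+[u0,v0]),.017))
    g=((l==i)&(a.max(2)>215)).astype(np.uint8); v,u=np.nonzero(g); print(" bright",g.sum(),u.mean()+u0,v.mean()+v0,onz(n,u.mean()+u0,v.mean()+v0,.034))
# nest ring ellipse, scene e.png crop
p,Rm,s=tool(); print(p); go([.591,-.356,.13])
f=robot.grab_frame('top');cv2.imwrite('pics/top2.png',f[:,:,::-1]);cv2.imwrite('pics/f.png',cv2.resize(f[155:245,210:330,::-1],None,fx=5,fy=5,interpolation=2))
g=robot.grab_frame('scene');cv2.imwrite('pics/scene2.png',g[:,:,::-1])
E
python3 t.py
```

```text
top [  7   7  16  14 156] [426.42307692 193.76923077] mid [ 0.58982317 -0.35517307  0.017     ]
 bright 100 428.05 192.31 [ 0.5897346  -0.35470775  0.034     ]
scene [  5   5  15  20 228] [150.41666667 302.51315789] mid [ 0.58987055 -0.35700244  0.017     ]
 bright 101 149.55445544554456 297.6732673267327 [ 0.59163137 -0.35741561  0.034     ]
[ 0.59257263 -0.18667833  0.24763201]
tool d mm [163.   45.8 117.7] xang -74.8668719250365 zax [ 0. -0. -1.] t 13.875 F [ 1.69  1.19 -0.15]
```

View pics/f.png

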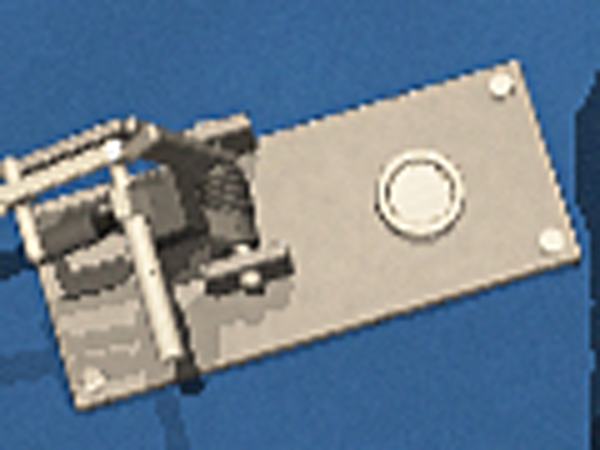

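```bash
cat > n.py <<'E'
from h import *
print("hand:",onz("top",293.8,193.4,.022))
for n,f,c0,r in(("top","pics/top2.png",(293.8,193.4),13),("scene","pics/scene2.png",None,0)):
    a=cv2.imread(f)
    if c0 is None: c0=proj(n,onz("top",293.8,193.4,.022)); print("proj",c0); u,v=map(int,c0); cv2.imwrite("pics/g.png",cv2.resize(a[v-22:v+23,u-30:u+31],None,fx=10,fy=10,interpolation=2)); print(u-30,v-22)
    else:
        u,v=map(int,c0); s=cv2.resize(a[v-12:v+13,u-12:u+13],None,fx=8,fy=8,interpolation=2); g=cv2.cvtColor(s,cv2.COLOR_BGR2GRAY); print(np.percentile(g,[5,50,80,95]))
        m=(g>205).astype(np.uint8); cs,_=cv2.findContours(m,0,1); c=max(cs,key=cv2.contourArea); h=cv2.convexHull(c); e=cv2.fitEllipse(h); uv=(np.array(e[0])+.5)/8-.5+[u-12,v-12]; print(e,uv,onz(n,*uv,.022))
E
python3 n.py
```

```text
hand: [ 0.59907381 -0.01825766  0.022     ]
[143. 193. 235. 245.]
((104.92028045654297, 97.00199890136719), (136.12969970703125, 138.1162109375), 95.30107116699219) [293.67753506 192.68774986] [ 0.60094722 -0.01798989  0.022     ]
proj [284.22537967 261.02112189]
254 239
```

View pics/g.png

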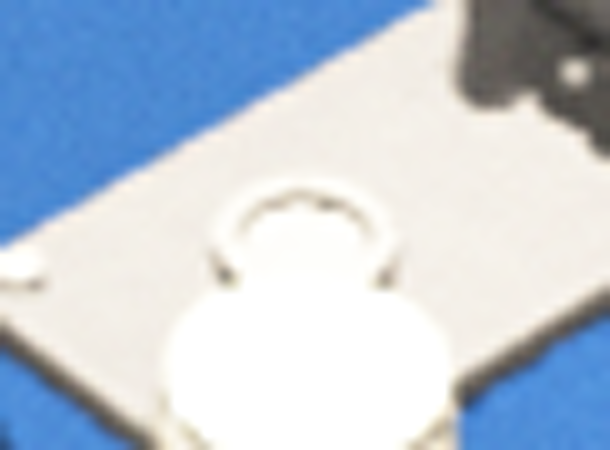

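```bash
python3 -c "
from h import *
for c in((.599,-.018),(.6005,-.018),(.602,-.018)):
  d=np.array([-.875,.485]); print(c,proj('scene',[*(np.array(c)+.023*d),.022]),proj('scene',[*c,.022]),proj('scene',[*(np.array(c)+.017*d),.022]))"
```

```text
(0.599, -0.018) [284.51859422 255.04061198] [284.30309256 260.97443786] [284.46295726 256.57257251]
(0.6005, -0.018) [284.79380705 255.38529422] [284.58201955 261.32885039] [284.73912945 256.91975388]
(0.602, -0.018) [285.06946456 255.73053339] [284.86140359 261.68384366] [285.0157495  257.26749827]
```

Emit:
step_arm([
  {"travel": [0.041, 0.0114, 0.018], "rotation": [0, 0, 0], "hand": 0.7},
  {"travel": [0.041, 0.0114, 0.03], "rotation": [0, 0, 0], "hand": 0.7},
  {"travel": [0.041, 0.0115, 0.035], "rotation": [0, 0, 0], "hand": 0.7},
  {"travel": [0.04, 0.0115, 0.0347], "rotation": [0, 0, 0], "hand": 0.7},
  {"travel": [0, 0, 0], "rotation": [0, 0, 0], "hand": 0.7},
])

```text
t: 14.6
tcp_pos: [0.586, -0.3587, 0.125]
tool_rot: [0.002, 0.792, -0.611, -0.003]
wrist_force: [0.3, 0.8, 0.4]
opening: 0.0599
```

```bash
python3 -c "
from h import *
go([.590,-.356,.006])"
```

```text
tool d mm [ -1.3  -5.4 118.9] xang -75.26978303029784 zax [-0.007  0.001 -1.   ] t 14.6 F [0.28 0.83 0.37]
```

Emit:
step_arm([
  {"travel": [0, 0, 0], "rotation": [0, 0, 0], "hand": 0.7},
  {"travel": [0, 0, 0], "rotation": [0, 0, 0], "hand": 0.7},
])

```text
t: 14.85
tcp_pos: [0.5922, -0.3522, 0.1313]
tool_rot: [-0.001, 0.795, -0.607, 0.001]
wrist_force: [0.0, -0.1, 0.2]
opening: 0.0598
```

```bash
python3 -c "
from h import *
go([.590,-.356,.006])"
```

```text
tool d mm [  3.    3.4 125.3] xang -74.71753831456459 zax [ 0.002 -0.    -1.   ] t 14.85 F [ 0.   -0.12  0.16]
```

Emit:
step_arm([
  {"travel": [0, 0.001, 0.03], "rotation": [0, 0, 0], "hand": 0.7},
  {"travel": [0, 0, 0.03], "rotation": [0, 0, 0], "hand": 0.7},
  {"travel": [0, 0, 0.025], "rotation": [0, 0, 0], "hand": 0.7},
  {"travel": [0, 0, 0], "rotation": [0, 0, 0], "hand": 0.7},
  {"travel": [0, 0, 0], "rotation": [0, 0, 0], "hand": 0.7},
])

```text
t: 15.48
tcp_pos: [0.5907, -0.3543, 0.046]
tool_rot: [-0.0, 0.794, -0.608, 0.001]
wrist_force: [-0.6, -0.3, 0.4]
opening: 0.0599
```

```bash
python3 -c "
from h import *
go([.590,-.356,.006])
g=robot.grab_frame('scene');cv2.imwrite('pics/i.png',cv2.resize(g[240:330,90:220,::-1],None,fx=5,fy=5,interpolation=2))"
```

```text
tool d mm [ 1.5  1.2 40. ] xang -74.83331981038666 zax [ 0.002 -0.001 -1.   ] t 15.475 F [-0.56 -0.3   0.4 ]
```

View pics/i.png

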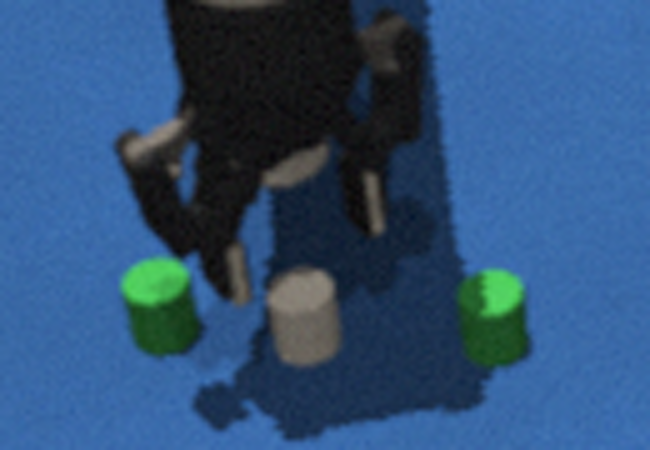

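Emit:
step_arm([
  {"travel": [0.0015, 0.001, 0.015], "rotation": [0, 0, 0], "hand": 0.7},
  {"travel": [0, 0, 0.015], "rotation": [0, 0, 0], "hand": 0.7},
  {"travel": [0, 0, 0.009], "rotation": [0, 0, 0], "hand": 0.7},
  {"travel": [0, 0, 0], "rotation": [0, 0, 0], "hand": 0.5},
  {"travel": [0, 0, 0], "rotation": [0, 0, 0], "hand": 0.4},
  {"travel": [0, 0, 0], "rotation": [0, 0, 0], "hand": 0.2},
  {"travel": [0, 0, 0], "rotation": [0, 0, 0], "hand": 0.2},
  {"travel": [0, 0, 0], "rotation": [0, 0, 0], "hand": 0.2},
], newtons=30)

```text
t: 16.52
tcp_pos: [0.5895, -0.3562, 0.0063]
tool_rot: [-0.0, 0.794, -0.608, 0.0]
wrist_force: [0.2, -0.8, 1.5]
opening: 0.029
```

```bash
python3 -c "
from h import *
go([.590,-.356,.006])"
```

```text
tool d mm [-0.  -0.5  0.3] xang -74.8560425728675 zax [ 0.001 -0.    -1.   ] t 16.525 F [ 0.23 -0.82  1.48]
```

Emit:
step_arm([
  {"travel": [0, 0, -0.02], "rotation": [0, 0, 0], "hand": 0.2},
  {"travel": [0, 0, -0.04], "rotation": [0, 0, 0], "hand": 0.2},
  {"travel": [-0.02, -0.006, -0.04], "rotation": [0, 0, 0], "hand": 0.2},
  {"travel": [-0.045, -0.014, 0], "rotation": [0, 0, 0], "hand": 0.2},
  {"travel": [-0.05, -0.015, 0], "rotation": [0, 0, 0], "hand": 0.2},
  {"travel": [-0.05, -0.015, 0], "rotation": [0, 0, 0], "hand": 0.2},
  {"travel": [-0.05, -0.015, 0], "rotation": [0, 0, 0], "hand": 0.2},
  {"travel": [-0.05, -0.015, 0], "rotation": [0, 0, 0], "hand": 0.2},
  {"travel": [-0.04, -0.0125, 0], "rotation": [0, 0, 0], "hand": 0.2},
  {"travel": [-0.0183, -0.0064, 0], "rotation": [0, 0, 0], "hand": 0.2},
  {"travel": [0, 0, 0], "rotation": [0, 0, 0], "hand": 0.2},
  {"travel": [0, 0, 0], "rotation": [0, 0, 0], "hand": 0.2},
], newtons=50)

```text
t: 18.02
tcp_pos: [0.6002, -0.0212, 0.1058]
tool_rot: [0.001, 0.793, -0.609, 0.0]
wrist_force: [-1.0, -1.1, -2.0]
opening: 0.0285
```

```bash
python3 -c "
from h import *
go([.6005,-.018,.05])"
```

```text
tool d mm [-3.1 -1.2 55.8] xang -75.02897447377138 zax [-0.    -0.002 -1.   ] t 18.025 F [-1.04 -1.12 -2.01]
```

Emit:
step_arm([
  {"travel": [-0.0015, -0.0005, 0.025], "rotation": [0, 0, 0], "hand": 0.2},
  {"travel": [0, 0, 0.025], "rotation": [0, 0, 0], "hand": 0.2},
  {"travel": [0, 0, 0.01], "rotation": [0, 0, 0], "hand": 0.2},
  {"travel": [0, 0, 0], "rotation": [0, 0, 0], "hand": 0.2},
  {"travel": [0, 0, 0], "rotation": [0, 0, 0], "hand": 0.2},
  {"travel": [0, 0, 0], "rotation": [0, 0, 0], "hand": 0.2},
])

```text
t: 18.77
tcp_pos: [0.601, -0.0167, 0.0468]
tool_rot: [-0.0, 0.794, -0.608, 0.001]
wrist_force: [-0.1, 0.6, -1.5]
opening: 0.0287
```

```bash
python3 -c "
from h import *
go([.6005,-.018,.0225])
g=robot.grab_frame('scene');cv2.imwrite('pics/j.png',cv2.resize(g[215:285,235:335,::-1],None,fx=7,fy=7,interpolation=2))
q,_,_=tool(); print([((proj('scene',[*(q[:2]+[.0005,0]),q[2]+h])-[235,215]+.5)*7).round() for h in(-.006,.028)],((proj('scene',[.6005,-.018,.022])-[235,215]+.5)*7).round())"
```

```text
tool d mm [ 1.1  0.9 24.3] xang -74.86915103448463 zax [ 0.002 -0.    -1.   ] t 18.775 F [-0.14  0.58 -1.48]
[array([357., 288.]), array([359., 213.])] [351. 328.]
```

View pics/j.png

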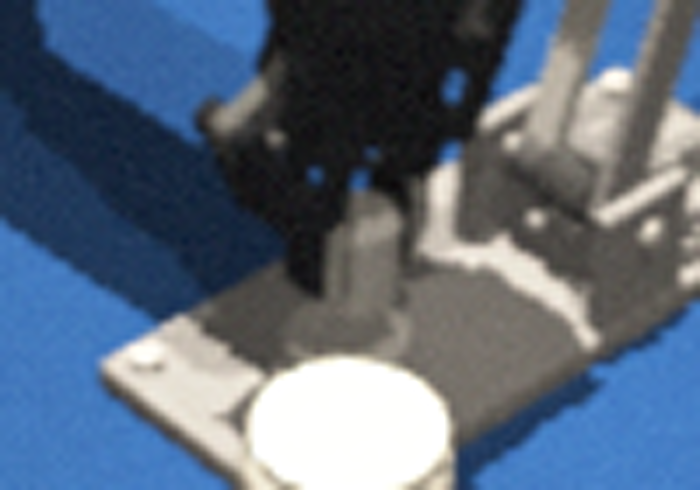

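Emit:
step_arm([
  {"travel": [0.002, 0.0015, 0.006], "rotation": [0, 0, 0], "hand": 0.2},
  {"travel": [0, 0, 0.006], "rotation": [0, 0, 0], "hand": 0.2},
  {"travel": [0, 0, 0.003], "rotation": [0, 0, 0], "hand": 0.2},
  {"travel": [0, 0, 0], "rotation": [0, 0, 0], "hand": 0.2},
  {"travel": [0, 0, 0], "rotation": [0, 0, 0], "hand": 0.2},
])

```text
t: 19.45
tcp_pos: [0.5993, -0.0187, 0.0308]
tool_rot: [-0.0, 0.794, -0.608, -0.0]
wrist_force: [-0.1, 0.0, -0.6]
opening: 0.0286
```

```bash
python3 -c "
from h import *
go([.6002,-.019,.0225])"
```

```text
tool d mm [ 0.5 -0.8  8.3] xang -74.84959890562703 zax [ 0.  0. -1.] t 19.45 F [-0.1   0.03 -0.56]
```

Emit:
step_arm([
  {"travel": [0.0005, -0.0008, 0.002], "rotation": [0, 0, 0], "hand": 0.2},
  {"travel": [0, 0, 0.002], "rotation": [0, 0, 0], "hand": 0.2},
  {"travel": [0, 0, 0.001], "rotation": [0, 0, 0], "hand": 0.2},
  {"travel": [0, 0, 0], "rotation": [0, 0, 0], "hand": 0.2},
])

```text
t: 19.95
tcp_pos: [0.6001, -0.0192, 0.0257]
tool_rot: [0.0, 0.794, -0.608, -0.0]
wrist_force: [-0.9, 0.4, -0.9]
opening: 0.0283
```

```bash
python3 -c "
from h import *
go([.6002,-.019,.0225]);print(robot.sense()['ft_torque'])"
```

```text
tool d mm [-0.1 -0.2  3.2] xang -74.86148483520282 zax [-0.  0. -1.] t 19.95 F [-0.92  0.43 -0.87]
[ 0.02569024 -0.01723712  0.07082497]
```

Already below the rim without contact; lower to the floor.

Emit:
step_arm([
  {"travel": [0, 0, 0.0015], "rotation": [0, 0, 0], "hand": 0.2},
  {"travel": [0, 0, 0.0015], "rotation": [0, 0, 0], "hand": 0.2},
  {"travel": [0, 0, 0.0007], "rotation": [0, 0, 0], "hand": 0.2},
  {"travel": [0, 0, 0], "rotation": [0, 0, 0], "hand": 0.2},
])

```text
t: 20.45
tcp_pos: [0.6001, -0.0192, 0.0224]
tool_rot: [0.0, 0.794, -0.608, 0.0]
wrist_force: [-1.5, -0.2, 3.0]
opening: 0.0282
```

```bash
python3 -c "
from h import *
go([.6002,-.019,.0225]);print(robot.sense()['ft_torque'])"
```

```text
tool d mm [-0.2 -0.1 -0.1] xang -74.85959405578521 zax [-0. -0. -1.] t 20.45 F [-1.48 -0.25  3.03]
[-0.02524275  0.33418664 -0.01787498]
```

Emit:
step_arm([
  {"travel": [0, 0, 0], "rotation": [0, 0, 0], "hand": 0.4},
  {"travel": [0, 0, 0], "rotation": [0, 0, 0], "hand": 0.55},
  {"travel": [0, 0, 0], "rotation": [0, 0, 0], "hand": 0.55},
  {"travel": [0, 0, 0], "rotation": [0, 0, 0], "hand": 0.55},
  {"travel": [0, 0, -0.015], "rotation": [0, 0, 0], "hand": 0.55},
  {"travel": [0, 0, -0.03], "rotation": [0, 0, 0], "hand": 0.55},
  {"travel": [0, 0, -0.04], "rotation": [0, 0, 0], "hand": 0.55},
  {"travel": [0.03, 0, -0.04], "rotation": [0, 0, 0], "hand": 0.55},
  {"travel": [0.05, 0, -0.03], "rotation": [0, 0, 0], "hand": 0.55},
  {"travel": [0.05, 0.01, 0], "rotation": [0, 0, 0], "hand": 0.55},
  {"travel": [0.05, 0.02, 0], "rotation": [0, 0, 0], "hand": 0.55},
  {"travel": [0.04, 0.02, 0], "rotation": [0, 0, 0], "hand": 0.55},
])

```text
t: 21.95
tcp_pos: [0.6092, -0.2472, 0.1784]
tool_rot: [0.0, 0.794, -0.608, 0.001]
wrist_force: [-0.2, -0.2, -0.3]
opening: 0.0468
```

Emit:
step_arm([
  {"travel": [0, 0, 0], "rotation": [0, 0, 0], "hand": 0.55},
  {"travel": [0, 0, 0], "rotation": [0, 0, 0], "hand": 0.55},
  {"travel": [0, 0, 0], "rotation": [0, 0, 0], "hand": 0.55},
])

```text
t: 22.32
tcp_pos: [0.61, -0.2424, 0.1778]
tool_rot: [-0.001, 0.795, -0.607, 0.0]
wrist_force: [0.5, 0.0, 0.9]
opening: 0.047
```

```bash
python3 -c "
from h import *
f=robot.grab_frame('top');g=robot.grab_frame('scene')
cv2.imwrite('pics/k.png',np.hstack([cv2.resize(f[150:250,130:310,::-1],None,fx=3,fy=4,interpolation=2)[:400,:540],cv2.resize(g[190:290,245:330,::-1],None,fx=3,fy=4,interpolation=2)]))"
```

```text
(no output)
```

View pics/k.png

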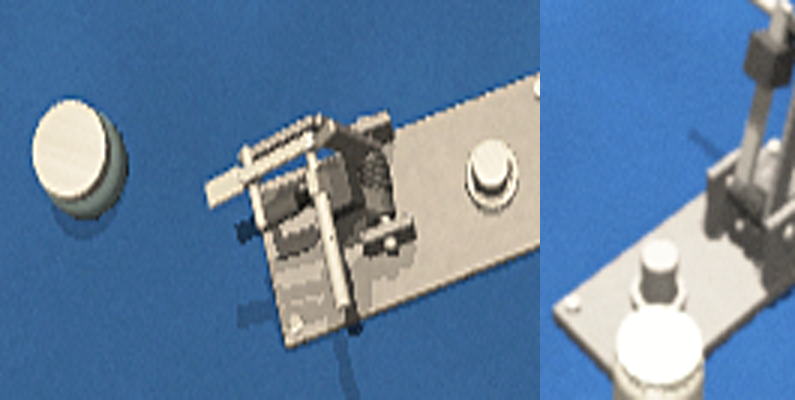

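The tappet stands upright in the nest (pixel 490,165), seated inside the ring. The hammer is still cocked and the jar has not moved. I'm handing the job in.

```bash
python3 -c "
from workcell import robot
print(robot.hand_in())"
```

```text
the job is handed in; nothing more can be done
None
```

The hammer is cocked on its catch, the tappet stands in the nest, and I handed the job in at about 22 s of the 72 s allowed.

**Cocking:**
- I drew the handle back to about 1.92 rad. The pull rose to 15.7 N there, which I took as the buffer pressed in by roughly 1.5 mm. I estimated that from force and travel and did not measure it directly.
- Eased forward, the handle stopped near 1.89 rad and the pull vanished. It stayed there when I released it, and the last picture shows the arm still cocked.
- Early in the draw the handle slipped 6–8 mm along the pads. That raised the radial force to about 25 N until I corrected the path.

**Tappet:**
- It passed below the nest rim without contact and touched the floor with 3 N, at the height expected for fully home. The last picture shows it upright inside the ring.
- The two cameras disagreed by about 2 mm in y, so I aimed between them.

**Bystanders:** The arm was kept clear of the ring, the retainer and the jar. The jar looks unmoved in the last picture. The ring and the retainer are not in that crop, so I did not re-check them at the end.

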